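# Hold the specimen clamp open in the inspection drawer

### The job

Open the drawer of the white specimen unit fully by its pull. Then take the knob of the sprung telescoping rod standing in the drawer and draw the rod up against its spring until the dark ring on it, its length mark, is level with the mouth of its sleeve (40 mm of travel), which lifts the clamp arm off the specimen for a colleague to take. Finish while holding it there in the gripper, without letting go, with the drawer still open and the other things on the bench and on the unit left where they are.

Things in the scene. Friction and masses are not known exactly. Their poses are not given: they have to be found in the camera images.
- unit: Drawer unit, a white box 250 wide (its y) x 250 deep (its x) x 150 mm tall, fixed to the bench, with one grey-fronted drawer. Origin at bench level in the middle of its front face; its x axis points from the front into the unit, so the drawer opens towards its -x; z up. It stands roughly side-on to the robot: the drawer faces the robot's right and opens that way (world -y, give or take 17 degrees).
- drawer (a joint): How far the drawer is open, m: 0 shut, 0.180 at its end stop. Slides with about 2.5 N of friction and stays where it is left. The drawer's front panel is 16 mm thick and rises to 128 mm above the bench.
- drawer_pull (a point): Centre of the drawer's pull: a black block 30 (x) x 22 (y) x 26 mm (z) on a thin stem, in front of the middle of the drawer front, 108 mm above the bench; the block's back is 23 mm clear of the drawer front. It moves with the drawer. Axes as the unit's. The 22 mm width can be gripped from above.
- knob: Round black knob on top of the upright sprung rod in the drawer: 24 mm across, 28 mm tall, origin at its centre, 101 mm above the bench with the rod home. With the drawer shut it is 85 mm behind the unit's front face, under the unit's top, so reachable only with the drawer out; 30 mm to the -y side of the drawer's middle. 15 mm of bare rod, 12 mm across, shows below it. Axes as the unit's.
- clamp_foot (a point): Foot of the clamp arm, over the small white puck on the black round stage. The steel arm, 12 mm wide, 6 mm thick, is fixed to the rod and reaches from it 66 mm towards +y to the foot; its top is 29 mm below the knob's centre. It rises with the rod.
- post (a joint): How far the telescoping rod is pulled up out of its sleeve, m: 0 home, 0.040 with the middle of its dark mark level with the sleeve's mouth, 0.055 at its stop. A spring inside and its own weight draw it back down: about 5 N at home, 10 N at the mark, 12 N at the stop; if let go it goes home.
- sleeve_mouth (a point): Centre of the mouth of the steel sleeve (22 mm across) that the rod slides out of, 65 mm above the bench, fixed in the drawer. The rod's mark is a dark ring 4 mm wide, hidden in the sleeve while the rod is home.
- jar_top: small amber glass jar, 44 mm across, 55 mm tall, on top of the drawer unit; origin under its foot
- wash_bottle: white plastic bottle, 60 mm across, 150 mm tall, beside the drawer unit, on the side away from the robot; origin under its foot
- slide_box: flat grey box 100 x 75 x 32 mm, beside the drawer unit, on the robot's side; origin under its centre
- dish: shallow glass dish, 90 mm across, 16 mm tall, on the bench to the right of the unit; origin under its centre
- loupe: black eyepiece loupe, 48 mm across, 42 mm tall, on the bench to the right of the unit; origin under its foot
- driver: screwdriver with a black handle lying on the bench to the right of the unit; origin under it
- tweezers: steel tweezers, 125 mm long, 5 mm thick, lying on the bench to the right of the unit; origin under their middle
Mind the look-alikes: they are no part of the job. Of the things that look like the driver, the largest one is meant.

How it is judged:
On the way, in this order (a step that is already met when the one before it is completed fails the run):
1. the drawer is pulled open, with the rod still home (value of joint drawer above 0.16 m and value of joint post below 0.01 m), for 0.2 s.
2. the rod is drawn up to its mark by the gripper (value of joint post between 0.033 and 0.047 m and contact force between knob and the fingers above 2 N), for 0.5 s.
At the end, for the whole second after the job is handed in: Through the last second the fingers grip the knob (over 2 N) and hold the rod still, 33 to 47 mm out of its sleeve (mark at 40 mm), nothing else touching the knob, with the drawer at least 150 mm open (all of step 2 and value of joint drawer above 0.15 m and velocity of joint post between -0.02 and 0.02 m/s and contact force between knob and jar_top below 0.3 N and contact force between knob and wash_bottle below 0.3 N and contact force between knob and slide_box below 0.3 N and contact force between knob and dish below 0.3 N and contact force between knob and loupe below 0.3 N and contact force between knob and driver below 0.3 N and contact force between knob and tweezers below 0.3 N); the arm keeps its last pose, push and grip.
It fails at once if another thing on the bench or on the unit is shifted by more than 30 mm (distance of any of jar_top, wash_bottle, slide_box, dish, loupe, driver, tweezers from where it was at the start of the episode above 0.03 m).
It also fails if it takes over 51 s, if anything falls off the work surface, if the arm or the gripper's body presses on something with over 40 N, if the wrist force passes 120 N, or if a joint passes its speed limit or range.

### The arm

A 6-joint arm with a two-finger parallel gripper is mounted at the origin on the work surface. World frame = base frame: x ahead of the robot, y to its left, z up, the work surface at z = 0. Lengths are in m, angles in rad, forces in N, time in s.
With the tool pointing down it reaches from about 0.35 to 0.85 m from the base axis. Payload 8.1 kg.
Tool frame: the origin (TCP) lies on the centre line of the jaws, within the pads' length; the fingertips stand 14 mm ahead of it and the grasp point (between the pads) lies 5 mm behind it; z points along the fingers, y is the line along which they close (so a half turn about z gives the same grasp; the last joint's range is limited). The gripper opens to 85 mm and grips with 20 to 120 N. Pads are 22 mm wide; open, the fingers measure 114 mm over their backs; the gripper's body (76 mm by 85 mm) begins 54 mm behind the grasp point. The pads swing forward as they close: fully open they stand 13 mm farther back than shut.
Start: joints at [-1.194, 0.13, 1.488, -0, 1.523, -0.085], TCP at [0.267, -0.537, 0.245] pointing down, gripper open.
Joint ranges: [-2.96, 2.96], [-0.89, 2.26], [0.02, 2.5], [-1.34, 4.48], [0, 2.73], [-2.66, 2.66]. Speed limits (rad/s): [2.39, 2.39, 2.79, 3.14, 3.14, 3.14].

### API

Orientations are given as a unit quaternion [x, y, z, w].
In Python, from bench import state, snapshot, camera_params, sign_off, find_in, outline_of gives the robot as it stands.
- The arm moves only by the tool drive_tool, never from a script. Its argument "deltas" is a list that holds one entry, the list of rows, each a list of 6 numbers: the shift along the tool's x, y, z in mm, then the turn, a rotation vector about the tool's x, y, z in rad. In form: [[[tx, ty, tz, wx, wy, wz], ...]]. A call has 1 to 10 rows; each row is the pose to reach, as a shift and turn from the pose commanded when the call began, along the tool's axes at that moment; what a row does not reach only later rows make up. A row lasts 1/8 s, in which the tool goes at most 62.5 mm and 10.7 degrees, less where a joint would pass 70% of its speed; a pose out of reach is approached as far as the arm can. A call with a gripper value outside its range is refused whole. "claw" is the opening, from 0 (shut) to 1 (fully open), set as the call begins (left out, the last holds). The fingers move at their own pace and stop on an object; "squeeze" is the grip in N (left out, the last holds). Time passes only in rows, so rows that repeat a pose let the fingers close. It gives the time, the measured TCP pose, the force, the opening and the grip force at its end, in the units of the state.
- state(): the state, without advancing time (a new reading comes with each control period).
- snapshot(name): name is "scene" or "side" or "wrist"; returns the picture (420x560x3 uint8, blue, green, red); there is no depth.
- camera_params(name): a dict with "fx", "fy", "cx", "cy" (pixels), "k1" (the pictures are not rectified: a ray, as slopes to the right and down, at radius r is drawn at 1 + k1 r^2 times it, then the intrinsics apply), "R" (3x3) and "t" (3): a world point X has camera coordinates R X + t; the wrist camera has in their place "tool_from_camera" (4x4, takes a point from camera to tool coordinates, whose origin is the TCP and whose axes are the flange's). Camera axes: x right, y down, z forward; pixel columns grow to the right and rows downward; lengths in m; the calibration is good to about 2 mm. A picture is of the moment at which its call begins: read the wrist's pose just before it. camera_params takes no time and is no camera call.
- sign_off(): hands the job in; it is judged then, once.
Trained networks look in the newest picture that a camera, given by its name, has taken for a name from the list of things; names that differ only in an ending like _2 or _b are one class to them, and where a whole thing is asked for, a point or a joint stands for the part that bears it (a point fixed in the world has none). Each returns a list of dicts, best first, with "conf" (0 to 1); they miss things now and then, are a little off and sometimes report something else, mostly with a low value. They report only what shows in the picture. A call takes as long as a camera call. They do not tell look-alikes from the thing itself.
- find_in(camera, name): "centre" ([column, row] as shares, 0 to 1, of the picture: columns of its width, rows of its height, amid what is visible of it).
- outline_of(camera, name): "mask" (420x560 bool, what is visible of it) and "centre" ([column, row] as shares, 0 to 1, of the picture: columns of its width, rows of its height, amid what is visible of it).
The state is a dict: "t": time; "qpos": joint angles; "joint_vel": joint speeds; "effort": joint torques, N m; "position": TCP position; "orientation": TCP orientation; "wrist_force": force on the tool from outside, world axes, zero at the start; "wrist_torque": the same for the moment, N m; "finger_gap": finger opening in m; "gripper_force": force on a finger pad.
Only numpy, scipy, OpenCV 4.12 (cv2) and the standard library are available. Lean on these libraries where they do the work, as an engineer would, in place of code of your own. Each camera call takes 0.05 s, during which the arm holds its last target. There are 200 camera calls.

## Working session

There is one attempt and no reset: what is moved stays moved. The work goes in short steps, Python scripts to look and compute and a tool call to move; the robot and the scene stay as the last step left them, time stands still between calls to the robot, and variables do not carry over. Pictures are saved under pics/ and viewed, at most 10 in all, crops included, and the job is handed in when it is done.

Besides the shell and the picture viewer there is one more tool, called after "Call:" as name([rows], argument=value, ...), one row to a line, values as JSON. drive_tool: Moves the arm, as the interface text tells. Its arguments: {"type":"object","properties":{"deltas":{"type":"array","items":{"type":"array","items":{"type":"array","items":{"type":"number"}}}},"claw":{"type":"number"},"squeeze":{"type":"number"}},"required":["deltas"]}

```bash
mkdir -p pics; ls
cat > h.py <<'E'
import numpy as np,cv2
from bench import *
from scipy.spatial.transform import Rotation as Ro
def cam(name,s=None):
    p=camera_params(name)
    if name=="wrist":
        s=s or state(); T=np.eye(4);T[:3,:3]=Ro.from_quat(s["orientation"]).as_matrix();T[:3,3]=s["position"]
        M=T@np.array(p["tool_from_camera"]); return p,M[:3,:3],M[:3,3]
    R=np.array(p["R"]);return p,R.T,-R.T@np.array(p["t"])
def at_z(name,uv,z,s=None):
    p,R,o=cam(name,s); K=np.array([[p["fx"],0,p["cx"]],[0,p["fy"],p["cy"]],[0,0,1]],float)
    q=cv2.undistortPoints(np.array([[uv]],float),K,np.array([p["k1"],0,0,0.]))[0,0]
    d=R@np.array([q[0],q[1],1]);return o+d*(z-o[2])/d[2]
def proj(name,X,s=None):
    p,R,o=cam(name,s);c=R.T@(np.array(X)-o);x=c[:2]/c[2];x=x*(1+p["k1"]*(x@x));return np.array([p["fx"]*x[0]+p["cx"],p["fy"]*x[1]+p["cy"]])
W=np.array([560,420])
E
python3 - <<'E'
from h import *
a=snapshot("scene");b=snapshot("side");s=state()
cv2.imwrite("pics/a.png",a);cv2.imwrite("pics/b.png",b)
for c in("scene","side"):
    print(c,cam(c)[2].round(2))
    for n in("drawer_pull","unit","knob","slide_box","dish","loupe","driver","tweezers","jar_top","wash_bottle"):
        for f in find_in(c,n)[:2]:
            uv=np.array(f["centre"])*W; print(n,uv.round(),round(f["conf"],2),at_z(c,uv,.108 if n=="drawer_pull" else .01).round(3))
print(s["t"],s["orientation"])
E
```

```text
pics
scene [ 1.16 -0.67  0.88]
drawer_pull [331. 203.] 0.78 [0.595 0.026 0.108]
unit [350. 183.] 0.63 [0.492 0.248 0.01 ]
slide_box [296. 172.] 0.62 [0.315 0.144 0.01 ]
slide_box [155. 272.] 0.41 [ 0.406 -0.485  0.01 ]
dish [208. 305.] 0.65 [ 0.597 -0.427  0.01 ]
loupe [268. 305.] 0.88 [ 0.698 -0.307  0.01 ]
driver [155. 270.] 0.84 [ 0.4   -0.481  0.01 ]
driver [127. 297.] 0.66 [ 0.434 -0.581  0.01 ]
tweezers [210. 248.] 0.69 [ 0.43  -0.312  0.01 ]
jar_top [351. 152.] 0.68 [0.359 0.402 0.01 ]
wash_bottle [406. 211.] 0.58 [0.715 0.274 0.01 ]
side [-0.19 -0.99  1.33]
unit [237. 147.] 0.94 [0.691 0.312 0.01 ]
knob [346. 225.] 0.55 [ 0.718 -0.292  0.01 ]
slide_box [188. 206.] 0.92 [0.345 0.167 0.01 ]
slide_box [250. 194.] 0.51 [0.558 0.06  0.01 ]
dish [353. 267.] 0.91 [ 0.604 -0.432  0.01 ]
dish [250. 191.] 0.66 [0.57  0.072 0.01 ]
loupe [346. 228.] 0.52 [ 0.708 -0.3    0.01 ]
driver [310. 316.] 0.75 [ 0.369 -0.471  0.01 ]
driver [351. 329.] 0.66 [ 0.43  -0.586  0.01 ]
jar_top [215. 145.] 0.52 [0.63  0.383 0.01 ]
wash_bottle [259. 138.] 0.47 [0.797 0.294 0.01 ]
0.1 [ 9.73462678e-01  2.28844267e-01 -1.32794026e-04 -8.35142366e-04]
```

View pics/a.png

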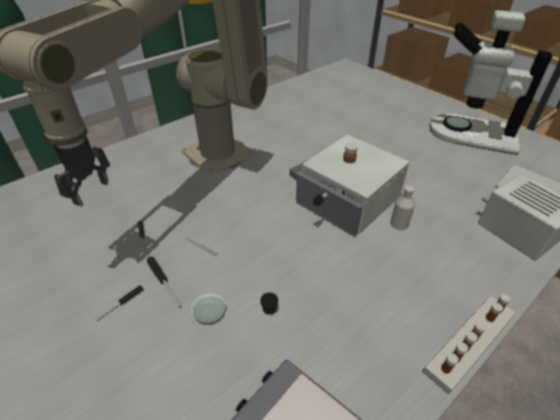

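View pics/b.png

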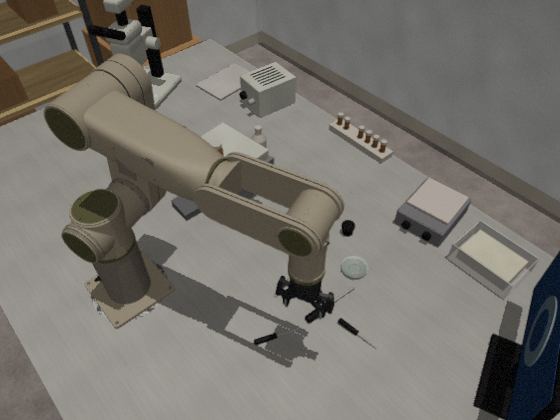

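The scene shows the unit at about columns 290–405, rows 140–228, with its pull near (318,200). The side view is partly hidden by the arm. I'll zoom in on the unit.

Run:
```python
import cv2
a=cv2.imread("pics/a.png")[130:240,280:420]
cv2.imwrite("pics/c.png",cv2.resize(a,None,fx=5,fy=5,interpolation=cv2.INTER_CUBIC))
```

```text
(no output)
```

View pics/c.png

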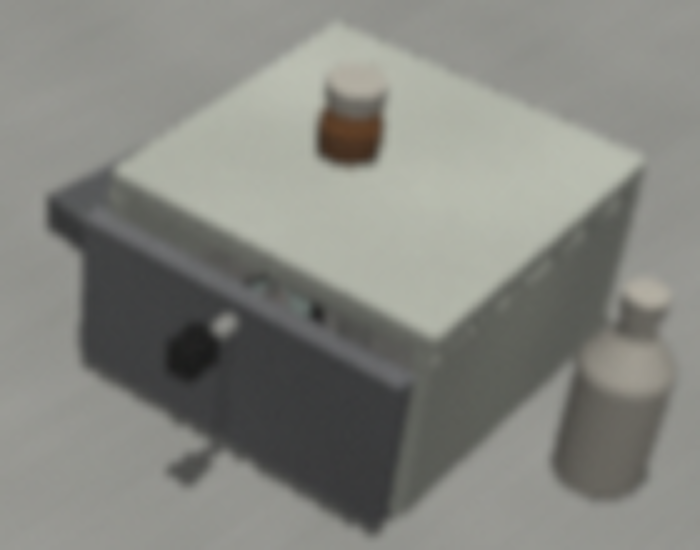

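The crop shows the unit's top corners at crop pixels (115,172), (435,338), (643,158) and (338,22). The black pull is at (192,352), and the drawer is shut.

Run:
```python
from h import *
f=lambda x,y,z:at_z("scene",(280+x/5,130+y/5),z)
P=[f(*c,.15) for c in((115,172),(435,338),(643,158),(338,22))]
for p in P: print(p.round(3))
for i in range(4): 
    d=P[(i+1)%4]-P[i];print(np.linalg.norm(d).round(3),np.degrees(np.arctan2(d[1],d[0])).round(1))
pl=f(192,352,.108);print("pull",pl.round(3))
F=(P[0]+P[1])/2;print("front mid",F.round(3),"pull dir",np.degrees(np.arctan2(*(pl-F)[1::-1])).round(1))
s=state();print(Ro.from_quat(s["orientation"]).as_matrix().round(3),s["position"],s["finger_gap"])
```

```text
[0.436 0.057 0.15 ]
[0.678 0.085 0.15 ]
[0.648 0.329 0.15 ]
[0.406 0.304 0.15 ]
0.243 6.7
0.245 96.9
0.243 -174.0
0.248 -83.0
pull [0.562 0.006 0.108]
front mid [0.557 0.071 0.15 ] pull dir -85.7
[[ 0.895  0.446 -0.   ]
 [ 0.446 -0.895  0.   ]
 [ 0.    -0.    -1.   ]] [ 0.26734703 -0.53712513  0.24527483] 0.08518389870410174
```

Call:
drive_tool([
  [[493,-321,0,0,0,-1.227],[493,-321,0,0,0,-1.227],[493,-321,0,0,0,-1.227],[493,-321,0,0,0,-1.227],[493,-321,0,0,0,-1.227],[493,-321,0,0,0,-1.227],[493,-321,0,0,0,-1.227],[493,-321,0,0,0,-1.227],[493,-321,0,0,0,-1.227],[493,-321,0,0,0,-1.227]],
], claw=1)

```text
t: 2.35
position: [0.5667, -0.0268, 0.2453]
orientation: [0.663, 0.749, 0.0, -0.0]
wrist_force: [-0.1, -0.8, -0.4]
finger_gap: 0.0859
gripper_force: 0.0
```

Call:
drive_tool([
  [[0,0,0,0,0,0],[0,0,0,0,0,0]],
])

```text
t: 2.6
position: [0.5654, -0.0307, 0.2452]
orientation: [0.664, 0.748, -0.0, -0.0]
wrist_force: [-0.4, -0.6, -0.6]
finger_gap: 0.0854
gripper_force: 0.0
```

Run:
```python
from h import *
s=state();w=snapshot("wrist");cv2.imwrite("pics/d.png",w)
R=Ro.from_quat(s["orientation"]).as_matrix();print(s["t"],np.array(s["position"]).round(4),R.round(3))
for n in("drawer_pull","knob","unit"):
    for f in outline_of("wrist",n)[:2]:
        uv=np.array(f["centre"])*W;print(n,uv.round(),round(f["conf"],2),at_z("wrist",uv,.121,s).round(4))
for z in(.108,.121):print(proj("wrist",(.563,.012,z),s))
```

```text
2.6 [ 0.5654 -0.0307  0.2452] [[-0.118  0.993 -0.   ]
 [ 0.993  0.118 -0.   ]
 [-0.    -0.    -1.   ]]
drawer_pull [279.  89.] 0.95 [0.5544 0.0567 0.121 ]
unit [278.  51.] 0.63 [0.5505 0.0818 0.121 ]
unit [279.  90.] 0.58 [0.5545 0.0561 0.121 ]
[283.47505535 149.97473409]
[283.61382277 152.54532539]
```

View pics/d.png

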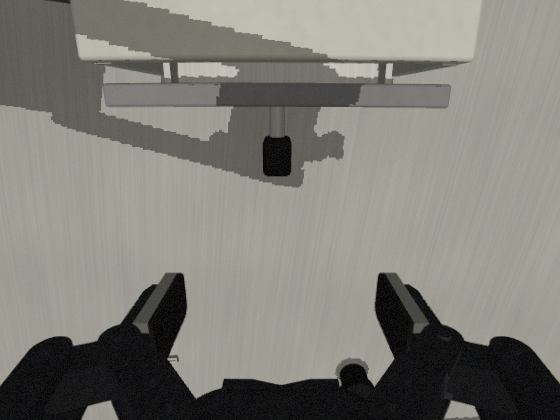

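The wrist view shows the pull's black block centred at (277,156), square with the jaws. The panel edge is at row 84 and level. I'll descend onto the pull.

Call:
drive_tool([
  [[41,-2.5,45,0,0,0],[41,-2.5,95,0,0,0],[41,-2.5,125,0,0,0],[41,-2.5,142,0,0,0],[41,-2.5,142,0,0,0]],
])

```text
t: 3.42
position: [0.5577, 0.0098, 0.1025]
orientation: [0.665, 0.747, -0.001, -0.001]
wrist_force: [-0.8, 0.3, 2.2]
finger_gap: 0.0849
gripper_force: 0.0
```

Call:
drive_tool([
  [[0,0,0,0,0,0],[0,0,0,0,0,0],[0,0,0,0,0,0],[0,0,0,0,0,0],[0,0,0,0,0,0],[0,0,0,0,0,0]],
], claw=0, squeeze=40)

```text
t: 4.18
position: [0.5575, 0.0101, 0.1041]
orientation: [0.664, 0.748, -0.001, -0.001]
wrist_force: [-9.3, -1.1, 10.2]
finger_gap: 0.0215
gripper_force: 43.0
```

Call:
drive_tool([
  [[-12,0,0,0,0,0],[-34,0,0,0,0,0],[-58,0,0,0,0,0],[-82,0,0,0,0,0],[-106,0,0,0,0,0],[-130,0,0,0,0,0],[-152,0,0,0,0,0],[-168,0,0,0,0,0],[-178,0,0,0,0,0],[-180,0,0,0,0,0]],
])

```text
t: 5.42
position: [0.577, -0.1598, 0.1033]
orientation: [0.664, 0.748, 0.003, -0.008]
wrist_force: [-19.8, 46.1, 26.0]
finger_gap: 0.0212
gripper_force: 46.5
```

Call:
drive_tool([
  [[0,0,0,0,0,0],[0,0,0,0,0,0],[0,0,0,0,0,0]],
])

```text
t: 5.8
position: [0.577, -0.1597, 0.1033]
orientation: [0.663, 0.748, 0.003, -0.007]
wrist_force: [-19.2, 39.5, 22.5]
finger_gap: 0.0216
gripper_force: 46.3
```

Call:
drive_tool([
  [[8,0,0,0,0,0],[8,0,0,0,0,0]],
])

```text
t: 6.05
position: [0.577, -0.1594, 0.1033]
orientation: [0.664, 0.748, -0.001, -0.002]
wrist_force: [-9.3, 0.5, 6.7]
finger_gap: 0.0215
gripper_force: 43.9
```

Call:
drive_tool([
  [[0,0,0,0,0,0],[0,0,0,0,0,0],[0,0,0,0,0,0],[0,0,-30,0,0,0],[0,0,-85,0,0,0],[20,0,-135,0,0,0],[60,10,-140,0,0,0],[80,20,-140,0,0,0],[80,20,-140,0,0,0],[80,20,-140,0,0,0]],
], claw=1)

```text
t: 7.3
position: [0.5889, -0.0792, 0.243]
orientation: [0.664, 0.748, -0.0, -0.0]
wrist_force: [-0.9, -0.2, 0.0]
finger_gap: 0.0852
gripper_force: 0.0
```

Run:
```python
from h import *
s=state();w=snapshot("wrist");cv2.imwrite("pics/e.png",w)
R=Ro.from_quat(s["orientation"]).as_matrix();print(s["t"],np.array(s["position"]).round(4),R.round(3))
for f in outline_of("wrist","knob")[:3]:
    m=f["mask"];ys,xs=np.nonzero(m);uv=np.array(f["centre"])*W;X=at_z("wrist",uv,.110,s)
    d=R.T@(X-s["position"]);print("knob",uv.round(),round(f["conf"],2),xs.min(),xs.max(),ys.min(),ys.max(),X.round(4),(d*1000).round(1))
ux=np.array([-.118,.993,0]);uy=np.array([-.993,-.118,0])
K=np.array([.577,-.1597,0])+ux*.139-uy*.030;K[2]=.115
print("expected",K.round(3),proj("wrist",K,s).round(),(R.T@(K-s["position"])*1000).round(1))
```

```text
7.3 [ 0.5889 -0.0792  0.243 ] [[-0.118  0.993 -0.   ]
 [ 0.993  0.118 -0.   ]
 [-0.    -0.001 -1.   ]]
knob [290. 128.] 0.77 277 308 110 143 [ 0.5895 -0.0188  0.11  ] [ 59.9   7.7 133. ]
expected [ 0.59  -0.018  0.115] [292. 128.] [ 60.5   8.7 128. ]
```

View pics/e.png

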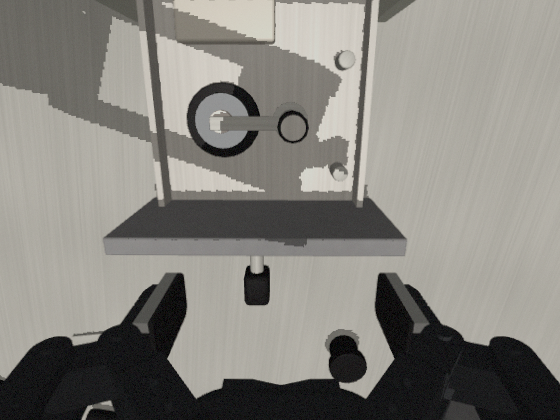

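The knob is at (292,126), where expected, with the clamp arm reaching left and the drawer out. I'll lower onto the knob with the jaws part-open.

Call:
drive_tool([
  [[40,8,0,0,0,0],[60,8,20,0,0,0],[60,8,70,0,0,0],[60,8,115,0,0,0],[60,8,138,0,0,0],[60,8,144,0,0,0],[60,8,144,0,0,0]],
], claw=0.6)

```text
t: 8.28
position: [0.5897, -0.0184, 0.099]
orientation: [0.664, 0.748, -0.0, -0.0]
wrist_force: [0.3, -0.0, 0.1]
finger_gap: 0.0511
gripper_force: 0.0
```

Call:
drive_tool([
  [[0,0,0,0,0,0],[0,0,0,0,0,0],[0,0,0,0,0,0],[0,0,0,0,0,0],[0,0,0,0,0,0]],
], claw=0, squeeze=50)

```text
t: 8.9
position: [0.591, -0.0184, 0.1011]
orientation: [0.664, 0.748, 0.001, 0.001]
wrist_force: [-1.5, 0.3, 6.4]
finger_gap: 0.0229
gripper_force: 48.8
```

Call:
drive_tool([
  [[0,0,-8,0,0,0],[0,0,-18,0,0,0],[0,0,-28,0,0,0],[0,0,-36,0,0,0],[0,0,-41,0,0,0],[0,0,-43,0,0,0],[0,0,-43,0,0,0],[0,0,-43,0,0,0]],
])

```text
t: 9.9
position: [0.5908, -0.0184, 0.1418]
orientation: [0.664, 0.748, 0.001, 0.001]
wrist_force: [8.0, -1.7, -9.6]
finger_gap: 0.0223
gripper_force: 49.5
```

Run:
```python
from h import *
s=state();print(s["t"],np.array(s["position"]).round(4),s["wrist_force"],s["finger_gap"])
a=snapshot("scene");w=snapshot("wrist")
K=np.array([.5905,-.0185,.065]);u,v=proj("scene",K).astype(int);print(u,v,proj("wrist",K,s))
c=cv2.resize(a[v-50:v+30,u-50:u+50],None,fx=7,fy=7,interpolation=cv2.INTER_CUBIC)
cv2.imwrite("pics/f.png",c);cv2.imwrite("pics/g.png",w)
for n in("knob","clamp_foot"):
  for f in outline_of("scene",n)[:1]+outline_of("wrist",n)[:1]: print(n,np.array(f["centre"])*W,f["conf"])
```

```text
9.9 [ 0.5908 -0.0184  0.1418] [ 7.99744063 -1.74745788 -9.63897575] 0.02229971216506519
318 219 [279.439244   228.12745986]
knob [277.592 296.394] 0.6
clamp_foot [318.696 204.414] 0.62
clamp_foot [269.808 264.306] 0.73
```

View pics/f.png

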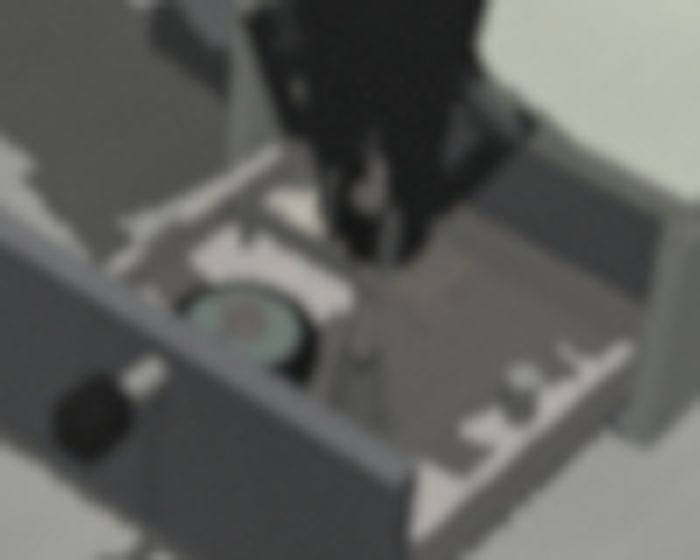

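View pics/g.png

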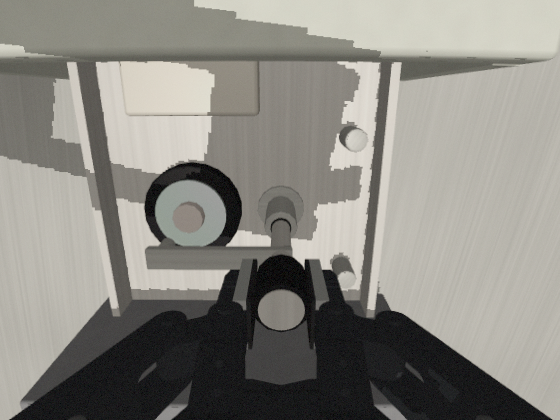

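The wrist view shows the knob held with its top at (281,310). The arm is lifted clear of the puck and the dark ring sits at the sleeve mouth, near (281,228). I'll check the travel numerically and zoom in on the ring.

Run:
```python
from h import *
s=state()
for t in(.033,.04,.047): print(t,"top",proj("wrist",(.5905,-.0185,.115+t),s).round(1),"arm near top edge/foot z",proj("wrist",np.array([.5905,-.0185,.072+t])+.066*np.array([-.993,-.118,0]),s).round(1))
c=cv2.imread("pics/g.png")[170:280,220:340];cv2.imwrite("pics/i.png",cv2.resize(c,None,fx=5,fy=5,interpolation=cv2.INTER_CUBIC))
```

```text
0.033 top [279.2 300.2] arm near top edge/foot z [160.2 255.4]
0.04 top [279.2 310. ] arm near top edge/foot z [155.8 261.3]
0.047 top [279.2 320.8] arm near top edge/foot z [151.  267.6]
```

View pics/i.png

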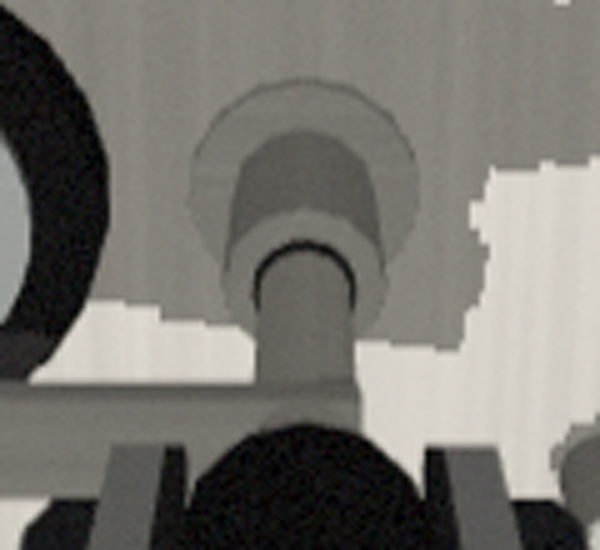

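The dark ring shows right at the sleeve's mouth. The knob top at row 310 matches 40 mm of travel. I'll hold, then hand in.

Call:
drive_tool([
  [[0,0,0,0,0,0],[0,0,0,0,0,0],[0,0,0,0,0,0],[0,0,0,0,0,0],[0,0,0,0,0,0],[0,0,0,0,0,0]],
])

```text
t: 10.95
position: [0.5908, -0.0184, 0.1418]
orientation: [0.664, 0.748, 0.001, 0.001]
wrist_force: [8.5, -1.5, -9.7]
finger_gap: 0.0224
gripper_force: 49.5
```

```bash
python3 -c "
from bench import *
s=state();print(s['t'],s['position'],s['wrist_force'],s['gripper_force']);print(sign_off())"
```

```text
10.95 [ 0.59082054 -0.01838047  0.14177048] [ 8.51707978 -1.49511142 -9.65426065] 49.45283353328705
the job is handed in; nothing more can be done
None
```

I pulled the drawer open to its end stop and drew the rod up about 40 mm, with its dark ring level with the sleeve mouth; I handed in at 11 s still gripping the knob, and no verdict came back.

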